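# Put the lemon away and lid the stoneware

### The job

Clear up after cooking: lay the lemon in the big round bowl, then close all four stoneware containers, each with the wooden lid made for it (same outline and size), fully down on the rim, centred and square with the container. Leave the containers standing upright on the worktop, and do not knock the mug over.

Things in the scene. Friction and masses are not known exactly. Their poses are not given: they have to be found in the camera images.
- big_bowl: Open grey stoneware container, the large round one, 140 mm across, 78 mm tall, walls and floor 6 mm, mouth 128 mm across. Loose, stands upright, empty. Origin: centre of its underside. .75 kg. With its lid seated the lid's origin is 68 mm above this origin.
- small_jar: Open grey stoneware container, the small round one, 92 mm across, 70 mm tall, walls and floor 6 mm, mouth 80 mm across. Loose, stands upright, empty. Origin: centre of its underside. .5 kg. With its lid seated the lid's origin is 60 mm above this origin.
- square_caddy: Open grey stoneware container, the square one, 92 x 92 mm (sides along its x and y), 62 mm tall, walls and floor 6 mm, mouth 80 x 80 mm. Loose, stands upright, empty. Origin: centre of its underside. .55 kg. With its lid seated the lid's origin is 52 mm above this origin.
- oblong_dish: Open grey stoneware container, the low oblong one, 84 mm along its x, 116 mm along its y, 48 mm tall, walls and floor 6 mm, mouth 72 x 104 mm. Loose, stands upright, empty. Origin: centre of its underside. .55 kg. With its lid seated the lid's origin is 38 mm above this origin.
- big_round_lid: Wooden lid, plug down. From below: plug 114 mm across, 10 mm thick, goes into the mouth; plate 142 mm across, 8 mm thick, rests on the rim; a round knob 26 mm across in the middle of the plate, 30 mm tall (18 to 48 mm above the origin). Origin: centre of the plug's underside. .15 kg. Belongs to the big bowl.
- small_round_lid: Wooden lid, plug down. From below: plug 66 mm across, 10 mm thick, goes into the mouth; plate 94 mm across, 8 mm thick, rests on the rim; a round knob 26 mm across in the middle of the plate, 30 mm tall (18 to 48 mm above the origin). Origin: centre of the plug's underside. .09 kg. Belongs to the small jar.
- square_lid: Wooden lid, plug down. From below: plug 66 x 66 mm, 10 mm thick, goes into the mouth; plate 94 x 94 mm (sides along its x and y), 8 mm thick, rests on the rim; a square knob 24 x 24 mm (sides along x and y) in the middle of the plate, 30 mm tall (18 to 48 mm above the origin). Origin: centre of the plug's underside. .1 kg. Belongs to the square caddy; any quarter turn fits.
- oblong_lid: Wooden lid, plug down. From below: plug 58 mm along x by 90 mm along y, 10 mm thick, goes into the mouth; plate 88 mm along x by 120 mm along y, 8 mm thick, rests on the rim; a bar grip 18 mm wide along x, 56 mm long along y in the middle of the plate, 30 mm tall (18 to 48 mm above the origin). Origin: centre of the plug's underside. .11 kg. Belongs to the oblong dish; either way round fits.
- lemon: A yellow lemon lying on its side, 71 mm long along its x, 53 mm wide along its y, 51 mm high. Origin: on its surface under its middle as it lies at the start (it turns with the lemon when that rolls). It can roll. It fits under the lid of the big bowl when it lies in it.
- mug: A white spotted mug standing among the work, not to be handled: 92 mm across and 93 mm tall, handle on its -y side (127 mm overall). Origin: centre of its overall footprint, at its underside.

How it is judged:
By the outcome, as a careful person would: the job done as asked, in the order asked, and still so for the second after the job is handed in, with the robot touching nothing.
It also fails if it takes over 131 s, if anything falls off the work surface, if the arm or the gripper's body presses on something with over 40 N, if the wrist force passes 120 N, or if a joint passes its speed limit or range.

### The arm

A 7-joint arm with a two-finger parallel gripper is mounted at the origin on a cart in front of the work surface, level with it; the furniture and walls round the work are solid. World frame = base frame: x ahead of the robot, y to its left, z up, the work surface at z = 0. Lengths are in mm, angles in rad, forces in N, time in s.
With the tool pointing down it reaches from about 425 to 875 mm from the base axis. Payload 8.4 kg.
Tool frame: the origin (TCP) lies between the finger pads; the fingertips stand manip.tcp_to_tips ahead of it and the grasp point (between the pads) lies 5 mm behind it (manip.tcp_to_tips is the distance from the TCP to the fingertips, in mm); z points along the fingers, y is the line along which they close (so a half turn about z gives the same grasp; the last joint's range is limited). The gripper opens to 87 mm and grips with 3 to 60 N. Pads are 19 mm wide; open, the fingers measure 117 mm over their backs; the gripper's body (75 mm by 190 mm) begins 51 mm behind the grasp point.
Start: joints at [-1.401, 0.333, 0.04, 1.465, -0.013, 1.343, -0.059], TCP at [172.626, 626.629, 236.546] pointing down, gripper open.
Joint ranges: [-2.58, 2.58], [-0.38, 2.09], [-1.3, 1.39], [0.25, 2.4], [-1.5, 4.64], [0.08, 2.09], [-2.65, 2.65]. Speed limits (rad/s): [2.22, 2.22, 2.79, 2.79, 3.14, 3.14, 3.14].

### API

Orientations are given as a unit quaternion [x, y, z, w].
In Python, from workcell import manip, eyes, sign_off, nets gives the robot as it stands.
- The arm moves only by the tool servo_tool, never from a script. Its argument "plan" is one flat list of numbers, 7 for each row, row after row: the shift along the tool's x, y, z in mm, then the turn, a rotation vector about the tool's x, y, z in rad, then the finger opening in mm, from 0 to 87. In form: [dx, dy, dz, wx, wy, wz, grip, dx, dy, dz, wx, wy, wz, grip, ...]. A call has exactly 5 rows; each row shifts and turns the commanded pose from where the row before left it, along the tool's axes as they then stand; what a row does not reach is not made up. A row lasts 1/10 s, in which the tool goes at most 50 mm and 8.59 degrees, less where a joint would pass 70% of its speed; a pose out of reach is approached as far as the arm can. A call is refused whole if a number of a shift passes 50 or a number of a turn 0.15, either way. A call with a gripper value outside its range is refused whole. The fingers move at their own pace and stop on an object; "grip_force" is the grip in N (left out, the last holds). Time passes only in rows, so rows that do not move let the fingers close, or fill a call up. It gives the time, the measured TCP pose, the force, the opening and the grip force at its end, in the units of the state.
- manip.get_obs(): the state, without advancing time (a new reading comes with each control period).
- eyes.read_camera(name): name is "scene" or "top" or "wrist"; returns a dict with "pixels" (384x512x3 uint8, red, green, blue), "z_map" (384x512 float32, mm along the optical axis (not along the pixel's ray), 0 where there is no reading), "camera_matrix" (3x3 intrinsics, pixels), "T" (4x4, takes a point from camera to world coordinates). Camera axes: x right, y up, looking along -z (the intrinsics and any distortion apply to the point x, -y, -z); pixel columns grow to the right and rows downward; lengths in mm; the calibration is good to about 2 mm. A picture is of the moment at which its call begins.
- sign_off(): hands the job in; it is judged then, once.
Trained networks look in a picture, given as the dict that the camera call returned (one of the last four; its "shot" number tells which), for a name from the list of things; names that differ only in an ending like _2 or _b are one class to them, and where a whole thing is asked for, a point or a joint stands for the part that bears it (a point fixed in the world has none). Each returns a list of dicts, best first, with "conf" (0 to 1); they miss things now and then, are a little off and sometimes report something else, mostly with a low value. They report only what shows in the picture. A call takes as long as a camera call.
- nets.search_frame(picture, name): "location" ([column, row] in pixels, amid what is visible of it).
The state is a dict: "clock": time; "joint_positions": joint angles; "joint_vel": joint speeds; "tau": joint torques, N m; "eef_pos": TCP position; "orientation": TCP orientation; "force": force on the tool from outside, world axes, zero at the start; "torque": the same for the moment, N m; "finger_gap": finger opening in mm; "grasp_force": force on a finger pad.
Only numpy, scipy, OpenCV 4.12 (cv2) and the standard library are available. Lean on these libraries where they do the work, as an engineer would, in place of code of your own. Each camera call takes 0.05 s, during which the arm holds its last target. There are 200 camera calls.

## Working session

There is one attempt and no reset: what is moved stays moved. The work goes in short steps, Python scripts to look and compute and a tool call to move; the robot and the scene stay as the last step left them, time stands still between calls to the robot, and variables do not carry over. Pictures are saved under pics/ and viewed, at most 14 in all, crops included, and the job is handed in when it is done.

Besides the shell and the picture viewer there is one more tool, called after ">>>" as name(argument=value, ...) on one line, values as JSON. servo_tool: Moves the arm, as the interface text tells. Its arguments: {"type":"object","properties":{"plan":{"type":"array"},"grip_force":{"type":"number"}},"required":["plan"]}

```bash
ls; mkdir -p pics; python3 - <<'E'
from workcell import manip, eyes, nets
import cv2,numpy as np
print(manip.get_obs(), manip.tcp_to_tips)
ims=[]
for c in ["top","scene"]:
    p=eyes.read_camera(c); np.savez(f"{c}.npz",**{k:p[k] for k in("pixels","z_map","camera_matrix","T")})
    print(c,p.keys(),p["camera_matrix"],p["T"])
    im=p["pixels"][:,:,::-1].copy(); cv2.imwrite(f"pics/{c}0.png",im)
    for n in "big_bowl small_jar square_caddy oblong_dish big_round_lid small_round_lid square_lid oblong_lid lemon mug".split():
        r=nets.search_frame(p,n); print(n,[(np.round(q["location"]),round(q["conf"],2)) for q in r[:3]])
E
```

```text
pics
{'clock': 0.0, 'joint_positions': array([-1.40119117,  0.33391262,  0.0398947 ,  1.4662845 , -0.01344624,
        1.34331242, -0.05849418]), 'joint_vel': array([ 0.00018964,  0.00099205, -0.00039293, -0.00199683, -0.00031474,
        0.00077254, -0.00143998]), 'tau': array([ 4.72307638e-04, -6.56358933e+01,  1.33530959e+00, -4.03806710e+01,
       -5.96409990e-02,  4.46872890e-02,  1.32312161e-04]), 'eef_pos': array([172.52965144, 626.20828792, 235.6519574 ]), 'orientation': array([ 1.34018965e-01,  9.90978423e-01, -8.22044479e-04, -7.39225631e-05]), 'force': array([ 0.36440552, -0.6816724 ,  0.08445524]), 'torque': array([ 0.02553015,  0.0422259 , -0.03714792]), 'grasp_force': 0.0, 'finger_gap': 87.32750513763288} 14.0
top dict_keys(['pixels', 'z_map', 'camera_matrix', 'T', 'shot']) [[414.3251513    0.         254.5807904 ]
 [  0.         414.3251513  191.87064058]
 [  0.           0.           1.        ]] [[ 5.43732713e-03  9.98011264e-01 -6.28008990e-02  4.53680961e+02]
 [-9.99583141e-01  3.64366871e-03 -2.86403243e-02  1.81405533e+01]
 [-2.83545406e-02  6.29304466e-02  9.97
[... 844 characters left out ...]
4e+02]
 [-5.38244586e-01  4.89439842e-01 -6.86105973e-01 -1.03023237e+03]
 [ 3.33494849e-03  8.15320674e-01  5.79000067e-01  9.50987856e+02]
 [ 0.00000000e+00  0.00000000e+00  0.00000000e+00  1.00000000e+00]]
big_bowl [(array([312., 213.]), 0.87)]
small_jar [(array([277., 186.]), 0.83)]
square_caddy [(array([248., 167.]), 0.64)]
oblong_dish [(array([248., 166.]), 0.75), (array([210., 139.]), 0.68), (array([354., 259.]), 0.57)]
big_round_lid [(array([306., 283.]), 0.63)]
small_round_lid [(array([241., 213.]), 0.58)]
square_lid [(array([189., 168.]), 0.59)]
oblong_lid [(array([271., 252.]), 0.73)]
lemon [(array([218., 186.]), 0.78), (array([278., 182.]), 0.37)]
mug [(array([211., 138.]), 0.8)]
```

View pics/top0.png

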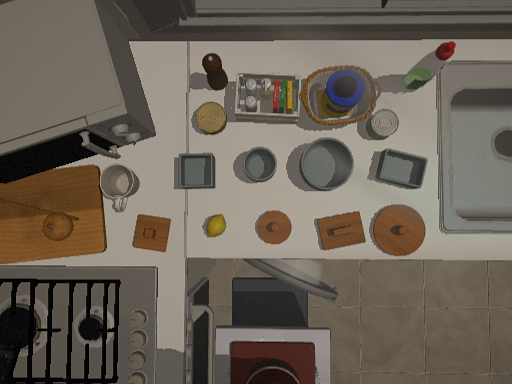

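View pics/scene0.png

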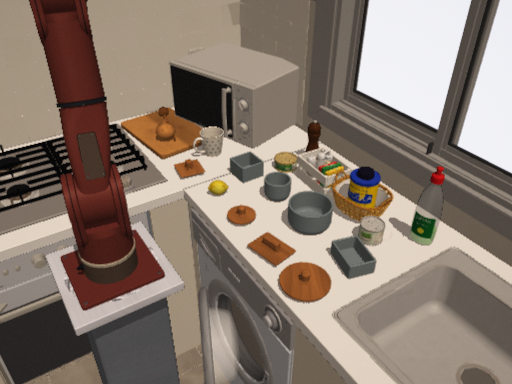

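The top view shows all the items. The containers sit in the middle row: caddy (197,171), jar (258,164), bowl (326,164) and dish (402,168). The lids are in front of them: square (151,233), small round (274,227), oblong (341,230) and big round (399,229). The lemon is at (216,225) and the mug at (118,185). Next I fit shapes from depth.

```bash
cat > fit.py <<'E'
import numpy as np,cv2
from scipy.optimize import least_squares
def cloud(p):
    z=p["z_map"].astype(float);K=p["camera_matrix"];T=p["T"]
    v,u=np.mgrid[:z.shape[0],:z.shape[1]]
    P=np.stack([(u-K[0,2])/K[0,0]*z,-(v-K[1,2])/K[1,1]*z,-z,np.ones_like(z)],-1)@T.T
    P=P[...,:3]; P[z==0]=np.nan; return P
def px2w(p,uv,h):
    K=p["camera_matrix"];T=p["T"]
    d=T[:3,:3]@np.array([(uv[0]-K[0,2])/K[0,0],-(uv[1]-K[1,2])/K[1,1],-1]);c=T[:3,3]
    return c+d*(h-c[2])/d[2]
def layer(P,c,r,z0,z1):
    Q=P.reshape(-1,3);m=(np.hypot(Q[:,0]-c[0],Q[:,1]-c[1])<r)&(Q[:,2]>z0)&(Q[:,2]<z1)
    return Q[m]
def rect(Q):
    r=cv2.minAreaRect(Q[:,:2].astype(np.float32)); return r
def circ(Q):
    h=cv2.convexHull(Q[:,:2].astype(np.float32))[:,0]
    f=least_squares(lambda a:np.hypot(h[:,0]-a[0],h[:,1]-a[1])-a[2],[*h.mean(0),50],loss="soft_l1")
    return f.x
E
python3 - <<'E'
from fit import *
for cam in("top","scene"):
    p=dict(np.load(cam+".npz"));P=cloud(p)
    if cam=="top":
        px=dict(big_bowl=(326,164,78,85),small_jar=(258,164,70,62),square_caddy=(197,171,62,75),oblong_dish=(402,168,48,78),big_round_lid=(399,229,18,85),small_round_lid=(274,227,18,60),square_lid=(151,233,18,72),oblong_lid=(341,230,18,80),lemon=(216,225,40,45),mug=(118,185,93,75))
        C={n:px2w(p,v[:2],v[2]) for n,v in px.items()}
    for n,(u,v,h,r) in px.items():
        c=C[n]
        lo,hi=(h-6,h+5)
        if n=="lemon": lo,hi=12,60
        Q=layer(P,c,r,lo,hi)
        if len(Q)<5: print(cam,n,"few",len(Q));continue
        print(cam,n,"approx",c[:2].round(),"N",len(Q),"zmax %.0f zmed %.1f"%(Q[:,2].max(),np.median(Q[:,2])),"rect",[np.round(t,1) for t in rect(Q)],"circ",circ(Q).round(1))
    t=layer(P,C["lemon"],120,-15,10);print("table z",np.median(t[:,2]))
E
```

```text
top big_bowl approx [ 597. -139.] N 381 zmax 82 zmed 76.9 rect [array([ 600.8, -141. ]), array([136.2, 139.6]), np.float64(44.8)] circ [ 600.3 -140.9   69.2]
top small_jar approx [597.  41.] N 234 zmax 75 zmed 69.2 rect [array([600.5,  37.1]), array([91.2, 88.3]), np.float64(0.4)] circ [600.1  37.7  45.2]
top square_caddy approx [579. 206.] N 298 zmax 66 zmed 61.4 rect [array([583.6, 209.7]), array([90.6, 90.8]), np.float64(0.3)] circ [583.3 212.6  59.1]
top oblong_dish approx [ 590. -347.] N 341 zmax 53 zmed 46.6 rect [array([ 592.3, -350.3]), array([117. ,  84.2]), np.float64(75.7)] circ [ 596.3 -350.9   62.6]
top big_round_lid approx [ 426. -346.] N 1986 zmax 23 zmed 17.2 rect [array([ 424.4, -345.5]), array([139.8, 139.1]), np.float64(57.2)] circ [ 424.6 -345.9   70.2]
top small_round_lid approx [429.  -3.] N 815 zmax 23 zmed 17.7 rect [array([430.3,  -4.4]), array([91.4, 91.4]), np.float64(0.4)] circ [430.3  -3.7  46.2]
top square_lid approx [410. 339.] N 1004 zmax 23 zmed 18.1 rect [array([412.1, 339.2]), array([94.4, 94.4]), np.float64(82.0)] circ [413.1 339.1  58.6]
top oblon
[... 1358 characters left out ...]
array([97.5, 91.6]), np.float64(50.3)] circ [429.1  -6.4  47.3]
scene square_lid approx [410. 339.] N 311 zmax 23 zmed 17.8 rect [array([410.6, 335.6]), array([103.2,  94.4]), np.float64(83.0)] circ [412.9 337.   61.4]
scene oblong_lid approx [ 422. -187.] N 673 zmax 23 zmed 17.5 rect [array([ 422. , -190.3]), array([ 89.8, 122.1]), np.float64(11.3)] circ [ 418.2 -193.2   65.6]
scene lemon approx [434. 155.] N 212 zmax 55 zmed 35.8 rect [array([430.6, 152. ]), array([52.6, 57. ]), np.float64(28.4)] circ [432.5 152.2  29.8]
scene mug approx [538. 409.] N 81 zmax 96 zmed 91.1 rect [array([550.7, 412.4]), array([99., 90.]), np.float64(50.1)] circ [554.3 409.2  50.4]
table z -0.13838737654680244
```

```bash
python3 - <<'E'
from fit import *
for cam in("top","scene"):
    p=dict(np.load(cam+".npz"));hsv=cv2.cvtColor(p["pixels"],cv2.COLOR_RGB2HSV);P=cloud(p)
    u,v=(216,225) if cam=="top" else (218,186)
    m=np.zeros((384,512),bool);m[v-25:v+25,u-25:u+25]=True
    m&=(hsv[...,0]>20)&(hsv[...,0]<36)&(hsv[...,1]>110)
    vv,uu=np.nonzero(m)
    W=np.array([px2w(p,a,25)[:2] for a in zip(uu,vv)])
    print(cam,len(uu),W.mean(0),rect(W),np.degrees(cv2.fitEllipse(cv2.convexHull(W.astype(np.float32)))[2]*np.pi/180),cv2.fitEllipse(cv2.convexHull(W.astype(np.float32))))
    e,V=np.linalg.eigh(np.cov(W.T));print(4*np.sqrt(e),np.degrees(np.arctan2(V[1,1],V[0,1])))
    Q=P[m];print("z95",np.percentile(Q[:,2],95), "top pts",Q[Q[:,2]>46].mean(0))
p=dict(np.load("top.npz"));c=p["pixels"][125:275,90:450,::-1];cv2.imwrite("pics/crop1.png",cv2.resize(c,None,fx=2.2,fy=2.2,interpolation=3))
E
```

```text
top 336 [432.88712201 157.78464485] ((432.8686218261719, 158.1904296875), (53.07792663574219, 55.03820037841797), 19.066387176513672) 61.28022003173828 ((433.19305419921875, 157.92483520507812), (50.00225067138672, 64.54410552978516), 61.28022003173828)
[50.87452034 64.79872303] 148.98387789939997
z95 51.93995986613771 top pts [433.3581548  157.80645648  49.0649293 ]
scene 210 [434.49271618 160.28132571] ((434.5564270019531, 161.42486572265625), (80.87517547607422, 62.104949951171875), 89.54058837890625) 154.92453002929688 ((434.8379211425781, 160.96189880371094), (63.59133529663086, 85.14056396484375), 154.92453002929688)
[64.61267217 88.29183296] 65.91367003989407
z95 50.25834817858071 top pts [430.11532855 150.85599527  49.24839074]
```

View pics/crop1.png

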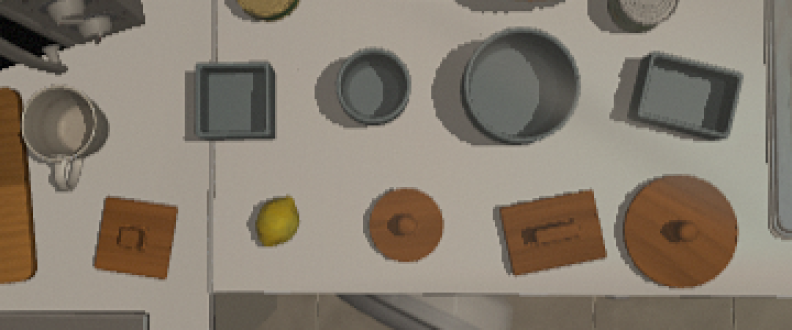

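>>> servo_tool(plan=[-15,-15,3,0,0,0,87,-25,-25,6,0,0,0,87,-25,-25,6,0,0,0,87,-25,-25,6,0,0,0,87,-25,-25,6,0,0,0,87], grip_force=15)

```text
clock: 1.6
eef_pos: [253.5, 483.9, 209.4]
orientation: [0.134, 0.991, 0.0, 0.0]
force: [1.4, 0.7, -0.2]
finger_gap: 87.0
grasp_force: 0.0
```

>>> servo_tool(plan=[-25,-25,6,0,0,0,87,-25,-25,6,0,0,0,87,-25,-25,6,0,0,0,87,-25,-25,6,0,0,0,87,-25,-25,6,0,0,0,87])

```text
clock: 2.1
eef_pos: [340.9, 330.3, 179.6]
orientation: [0.134, 0.991, 0.0, 0.0]
force: [1.5, -0.2, 0.3]
finger_gap: 87.0
grasp_force: 0.0
```

```bash
cat > go.py <<'E'
import sys,numpy as np
from scipy.spatial.transform import Rotation as R
from workcell import manip
# usage: go.py x y z yaw : tool-frame shift and turn from the present pose; yaw = direction of tool y, deg, mod 180
def go(x,y,z,yaw):
    o=manip.get_obs();M=R.from_quat(o["orientation"]).as_matrix()
    d=M.T@(np.array([x,y,z])-o["eef_pos"])
    a=np.degrees(np.arctan2(M[1,1],M[0,1]));t=(yaw-a+90)%180-90
    print("t %.2f pos"%o["clock"],o["eef_pos"].round(1),"yaw %.1f"%a,"tilt",M[:2,2].round(3),"| shift",d.round(1),"turn wz %.3f (or %.3f)"%(np.radians(-t),np.radians(-t+180*np.sign(t))),"F",o["force"].round(1),"gap %.1f gf %.1f"%(o["finger_gap"],o["grasp_force"]),"j1,j7",o["joint_positions"][[0,6]].round(2))
if __name__=="__main__": go(*map(float,sys.argv[1:]))
E
python3 go.py 433 158 120 59
```

```text
t 2.10 pos [340.9 330.3 179.6] yaw 74.6 tilt [0.    0.001] | shift [-134.6 -141.6   59.5] turn wz 0.272 (or -2.869) F [ 1.5 -0.2  0.3] gap 87.0 gf 0.0 j1,j7 [-1.09  0.44]
```

>>> servo_tool(plan=[-25,-26,10,0,0,0,87,-25,-26,10,0,0,0,87,-25,-26,10,0,0,0,87,-25,-26,10,0,0,0,87,-22,-26,10,0,0,0,87])

```text
clock: 2.6
eef_pos: [424.2, 172.4, 129.5]
orientation: [0.134, 0.991, 0.0, 0.0]
force: [0.9, 0.1, -0.2]
finger_gap: 86.9
grasp_force: 0.0
```

>>> servo_tool(plan=[-12,-12,10,0,0,0,87,0,0,0,0,0,0.1,87,0,0,0,0,0,0.1,87,0,0,0,0,0,0.07,87,0,0,0,0,0,0,87])

```text
clock: 3.1
eef_pos: [431.8, 159.0, 119.7]
orientation: [0.267, 0.964, 0.0, 0.0]
force: [-1.1, -0.3, 0.7]
finger_gap: 87.3
grasp_force: 0.0
```

```bash
cat > wr.py <<'E'
import sys
from fit import *
from workcell import eyes
def shot(name=None):
    p=eyes.read_camera("wrist")
    if name: cv2.imwrite("pics/"+name,p["pixels"][:,:,::-1])
    return p
E
python3 go.py 433 158 25 59; python3 - <<'E'
from wr import *
p=shot("w1.png");np.savez("w1.npz",**{k:p[k] for k in("pixels","z_map","camera_matrix","T")});print(p["T"],p["camera_matrix"])
hsv=cv2.cvtColor(p["pixels"],cv2.COLOR_RGB2HSV);P=cloud(p)
m=(hsv[...,0]>20)&(hsv[...,0]<36)&(hsv[...,1]>110)&(P[...,2]>3)&(P[...,2]<60)
m&=np.hypot(P[...,0]-433,P[...,1]-158)<60
Q=P[m];print(m.sum(),Q[:,2].max(),rect(Q),cv2.fitEllipse(cv2.convexHull(Q[:,:2].astype(np.float32))))
E
```

```text
t 3.10 pos [431.8 159.  119.7] yaw 59.1 tilt [0. 0.] | shift [-1.5 -0.3 94.7] turn wz 0.001 (or -3.141) F [-1.1 -0.3  0.7] gap 87.3 gf 0.0 j1,j7 [-0.88  0.6 ]
[[ 5.14780761e-01 -8.18620382e-01 -2.54679091e-01  3.61713638e+02]
 [ 8.57321526e-01  4.91803478e-01  1.52082673e-01  2.01312868e+02]
 [ 7.54087019e-04 -2.96631101e-01  9.54991844e-01  2.67873621e+02]
 [ 0.00000000e+00  0.00000000e+00  0.00000000e+00  1.00000000e+00]] [[277.9374322    0.         253.14510881]
 [  0.         277.9374322  193.17371758]
 [  0.           0.           1.        ]]
2870 52.90783153027411 ((431.5660400390625, 158.82803344726562), (51.708778381347656, 55.01267623901367), 21.14616584777832) ((432.98779296875, 157.8354034423828), (48.38771438598633, 66.04405975341797), 60.75184631347656)
```

>>> servo_tool(plan=[-1,0,25,0,0,0,87,0,0,25,0,0,0,87,0,0,25,0,0,0,87,0,0,15,0,0,0,87,0,0,5,0,0,0,87])

```text
clock: 3.65
eef_pos: [431.7, 158.0, 23.2]
orientation: [0.265, 0.964, -0.001, -0.001]
force: [0.9, 0.8, -0.1]
finger_gap: 87.1
grasp_force: 0.0
```

>>> servo_tool(plan=[0,0,0,0,0,0,40,0,0,0,0,0,0,40,0,0,0,0,0,0,40,0,0,0,0,0,0,40,0,0,0,0,0,0,40])

```text
clock: 4.15
eef_pos: [432.9, 158.7, 25.0]
orientation: [0.266, 0.964, 0.0, 0.0]
force: [-0.5, 0.1, -0.3]
finger_gap: 54.9
grasp_force: 0.0
```

>>> servo_tool(plan=[0,0,-10,0,0,0,40,0,0,-20,0,0,0,40,0,0,-30,0,0,0,40,0,0,-40,0,0,0,40,0,0,-40,0,0,0,40])

```text
clock: 4.65
eef_pos: [432.2, 158.0, 166.6]
orientation: [0.266, 0.964, -0.0, -0.0]
force: [0.7, 0.1, -0.5]
finger_gap: 50.5
grasp_force: 15.0
```

```bash
python3 go.py 600 -141 150 59
```

```text
t 4.65 pos [432.2 158.  166.6] yaw 59.1 tilt [-0. -0.] | shift [-297.5 -170.3   16.7] turn wz 0.002 (or -3.140) F [ 0.7  0.1 -0.5] gap 50.5 gf 15.0 j1,j7 [-0.89  0.58]
```

>>> servo_tool(plan=[-15,-8,0,0,0,0,40,-26,-15,0,0,0,0,40,-28,-16,0,0,0,0,40,-28,-16,0,0,0,0,40,-28,-16,0,0,0,0,40])

```text
clock: 5.15
eef_pos: [503.9, 32.2, 165.4]
orientation: [0.266, 0.964, 0.0, 0.0]
force: [0.7, 0.1, -0.8]
finger_gap: 50.9
grasp_force: 15.0
```

>>> servo_tool(plan=[-28,-16,0,0,0,0,40,-28,-16,0,0,0,0,40,-28,-16,0,0,0,0,40,-28,-16,0,0,0,0,40,-25,-15,0,0,0,0,40])

```text
clock: 5.65
eef_pos: [581.0, -106.1, 165.3]
orientation: [0.266, 0.964, -0.0, 0.0]
force: [0.2, 0.6, -1.2]
finger_gap: 51.4
grasp_force: 15.0
```

>>> servo_tool(plan=[-20,-11,0,0,0,0,40,-12,-7,0,0,0,0,40,-4,-2,0,0,0,0,40,0,0,0,0,0,0,40,0,0,0,0,0,0,40])

```text
clock: 6.15
eef_pos: [600.9, -139.1, 164.6]
orientation: [0.266, 0.964, 0.0, -0.0]
force: [-0.0, 0.7, -0.2]
finger_gap: 51.0
grasp_force: 15.0
```

```bash
python3 go.py 600 -141 35 59; python3 - <<'E'
from fit import *
from workcell import eyes
for cam in ("scene","top","wrist"):
    p=eyes.read_camera(cam)
    hsv=cv2.cvtColor(p["pixels"],cv2.COLOR_RGB2HSV);P=cloud(p)
    m=(hsv[...,0]>20)&(hsv[...,0]<36)&(hsv[...,1]>110)&(np.hypot(P[...,0]-600,P[...,1]+141)<70)
    Q=P[m];print(cam,m.sum(),Q[:,2].min() if len(Q) else 0,Q.mean(0))
    if cam=="scene":cv2.imwrite("pics/s2.png",p["pixels"][:,:,::-1])
    if cam!="scene":
        Q=layer(P,(600,-141),85,72,84);print(len(Q),circ(Q) if len(Q)>9 else 0)
E
```

```text
t 6.15 pos [ 600.9 -139.1  164.6] yaw 59.2 tilt [-0.     0.001] | shift [ -0.3  -2.2 129.6] turn wz 0.003 (or -3.138) F [-0.   0.7 -0.2] gap 51.0 gf 15.0 j1,j7 [-0.4  1.4]
scene 85 154.26195518032318 [ 586.27352008 -151.65964974  167.17063167]
top 0 0 [nan nan nan]
102 [ 599.87545465 -139.01138872   67.51436287]
wrist 5472 5.040764920492336 [ 590.1167744  -131.88646225  182.32510126]
2364 [ 600.82620259 -140.65634912   69.34634651]<stdin>:7: RuntimeWarning: Mean of empty slice.
  ret = um.true_divide(
```

View pics/s2.png

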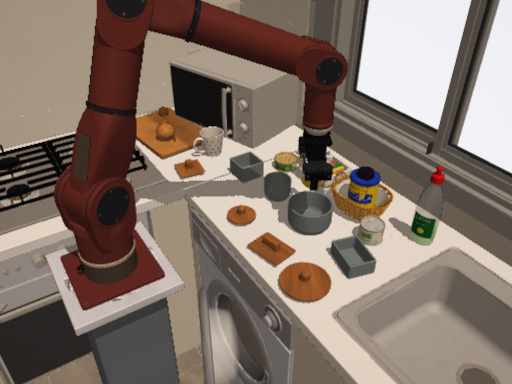

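>>> servo_tool(plan=[0,-2,30,0,0,0,40,0,0,35,0,0,0,40,0,0,30,0,0,0,40,0,0,20,0,0,0,40,0,0,9,0,0,0,40])

```text
clock: 6.8
eef_pos: [598.9, -141.0, 38.6]
orientation: [0.266, 0.964, -0.0, -0.001]
force: [0.1, 0.7, -0.2]
finger_gap: 51.0
grasp_force: 15.0
```

>>> servo_tool(plan=[0,0,3,0,0,0,40,0,0,1,0,0,0,40,0,0,1,0,0,0,40,0,0,0,0,0,0,40,0,0,0,0,0,0,40])

```text
clock: 7.3
eef_pos: [600.5, -142.1, 36.3]
orientation: [0.266, 0.964, 0.0, 0.0]
force: [0.4, 0.2, -0.8]
finger_gap: 51.2
grasp_force: 15.0
```

>>> servo_tool(plan=[0,0,1,0,0,0,40,0,0,1,0,0,0,40,0,0,1,0,0,0,40,0,0,1,0,0,0,40,0,0,0,0,0,0,40])

```text
clock: 7.8
eef_pos: [600.2, -142.1, 32.4]
orientation: [0.266, 0.964, 0.0, 0.0]
force: [-3.6, 0.7, 10.0]
finger_gap: 51.4
grasp_force: 15.0
```

>>> servo_tool(plan=[0,0,-1,0,0,0,55,0,0,0,0,0,0,60,0,0,0,0,0,0,66,0,0,0,0,0,0,66,0,0,0,0,0,0,66])

```text
clock: 8.3
eef_pos: [600.1, -142.0, 32.4]
orientation: [0.266, 0.964, -0.0, -0.0]
force: [-0.6, -0.0, -0.4]
finger_gap: 65.2
grasp_force: 0.0
```

>>> servo_tool(plan=[0,0,-10,0,0,0,66,0,0,-20,0,0,0,66,0,0,-30,0,0,0,66,0,0,-40,0,0,0,66,0,0,-40,0,0,0,66])

```text
clock: 8.8
eef_pos: [599.7, -142.2, 174.5]
orientation: [0.266, 0.964, -0.0, -0.0]
force: [0.8, 0.6, 0.4]
finger_gap: 66.3
grasp_force: 0.0
```

```bash
python3 go.py 424.5 -346 110 90; python3 - <<'E'
from fit import *
from workcell import eyes
p=eyes.read_camera("wrist");P=cloud(p);hsv=cv2.cvtColor(p["pixels"],cv2.COLOR_RGB2HSV)
cv2.imwrite("pics/w3.png",p["pixels"][:,:,::-1])
m=(hsv[...,0]>20)&(hsv[...,0]<36)&(hsv[...,1]>110)&(np.hypot(P[...,0]-600,P[...,1]+141)<64)&(P[...,2]<90)
Q=P[m];print(m.sum(),Q.max(0),rect(Q))
Q=layer(P,(600,-141),85,72,84);print(len(Q),circ(Q))
E
```

```text
t 8.80 pos [ 599.7 -142.2  174.5] yaw 59.1 tilt [-0. -0.] | shift [  45.7 -264.8   64.6] turn wz -0.539 (or 2.602) F [0.8 0.6 0.4] gap 66.3 gf 0.0 j1,j7 [-0.4  1.4]
2157 [ 636.71858652 -115.53085725   58.75787515] ((602.0897216796875, -146.5507354736328), (52.45624542236328, 66.57225799560547), 21.297260284423828)
2902 [ 600.95623728 -140.9149117    69.49973571]
```

View pics/w3.png

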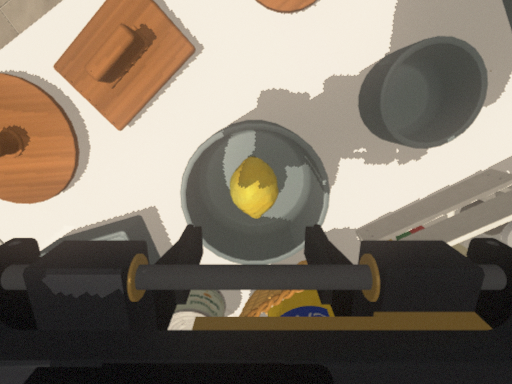

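The lemon lies in the bowl at (255,188), with its top at about 59 mm, so it is below the lid plug. Next is the big lid.

>>> servo_tool(plan=[3,-15,0,0,0,0,66,5,-28,0,0,0,0,66,5,-28,0,0,0,0,66,5,-30,5,0,0,0,66,5,-30,5,0,0,0,66])

```text
clock: 9.35
eef_pos: [511.1, -243.9, 161.8]
orientation: [0.266, 0.964, -0.0, -0.001]
force: [0.7, 0.5, -0.0]
finger_gap: 66.4
grasp_force: 0.0
```

>>> servo_tool(plan=[5,-30,10,0,0,0,60,5,-30,10,0,0,0,60,5,-30,10,0,0,0,60,5,-28,10,0,0,0,60,3,-16,10,0,0,0,60])

```text
clock: 9.85
eef_pos: [421.2, -347.9, 111.6]
orientation: [0.268, 0.963, -0.0, -0.001]
force: [0.2, 0.9, 0.5]
finger_gap: 60.1
grasp_force: 0.0
```

>>> servo_tool(plan=[0,0,0,0,0,0,60,0,0,0,0,0,0,60,0,0,0,0,0,0,60,0,0,0,0,0,0,60,0,0,0,0,0,0,60])

```text
clock: 10.35
eef_pos: [425.4, -345.3, 112.8]
orientation: [0.265, 0.964, 0.0, 0.0]
force: [0.2, -0.4, 0.5]
finger_gap: 60.2
grasp_force: 0.0
```

```bash
cat > wl.py <<'E'
# wrist look at a lid/rim: x y r h -> plate fit at h, and knob fit above it
import sys
from wr import *
x,y,r,h=map(float,sys.argv[1:5])
p=shot();P=cloud(p)
Q=layer(P,(x,y),r,h-5,h+4);print("plate",len(Q),"rect",[np.round(t,1) for t in rect(Q)],"circ",circ(Q).round(1),"zmed %.1f"%np.median(Q[:,2]))
Q=layer(P,(x,y),40,h+25,h+34)
if len(Q)>5: print("knob",len(Q),"rect",[np.round(t,1) for t in rect(Q)],"circ",circ(Q).round(1),"zmed %.1f"%np.median(Q[:,2]))
E
python3 go.py 424.5 -347 37 59;python3 wl.py 424.5 -347 80 18
```

```text
t 10.35 pos [ 425.4 -345.3  112.8] yaw 59.2 tilt [ 0. -0.] | shift [-0.1 -1.9 75.8] turn wz 0.004 (or -3.138) F [ 0.2 -0.4  0.5] gap 60.2 gf 0.0 j1,j7 [-0.1   1.85]
plate 15864 rect [array([ 424.2, -345.8]), array([140.5, 138.3]), np.float64(56.7)] circ [ 425.1 -346.4   70.5] zmed 18.0
knob 666 rect [array([ 425. , -346.4]), array([24.4, 24.5]), np.float64(4.7)] circ [ 425.  -346.5   12.4] zmed 47.2
```

>>> servo_tool(plan=[0,-1,20,0,0,0,60,0,0,25,0,0,0,60,0,0,18,0,0,0,60,0,0,10,0,0,0,60,0,0,3,0,0,0,60], grip_force=25)

```text
clock: 10.9
eef_pos: [423.8, -346.4, 35.8]
orientation: [0.266, 0.964, 0.0, -0.001]
force: [0.4, -0.6, -0.7]
finger_gap: 60.0
grasp_force: 0.0
```

>>> servo_tool(plan=[0,0,0,0,0,0,15,0,0,0,0,0,0,15,0,0,0,0,0,0,15,0,0,0,0,0,0,15,0,0,0,0,0,0,15])

```text
clock: 11.4
eef_pos: [424.4, -346.8, 36.9]
orientation: [0.266, 0.964, -0.0, 0.0]
force: [-0.6, 0.7, 0.3]
finger_gap: 27.6
grasp_force: 0.0
```

>>> servo_tool(plan=[0,0,0,0,0,0,15,0,0,0,0,0,0,15,0,0,0,0,0,0,15,0,0,0,0,0,0,15,0,0,0,0,0,0,15])

```text
clock: 11.9
eef_pos: [424.3, -346.8, 36.9]
orientation: [0.266, 0.964, 0.0, 0.0]
force: [-0.2, 0.7, 4.8]
finger_gap: 25.4
grasp_force: 25.0
```

```bash
python3 go.py 600.6 -141 140 59
```

```text
t 11.90 pos [ 424.3 -346.8   36.9] yaw 59.1 tilt [ 0. -0.] | shift [ -45.7  267.1 -103.1] turn wz 0.002 (or -3.139) F [-0.2  0.7  4.8] gap 25.4 gf 25.0 j1,j7 [-0.03  1.94]
```

>>> servo_tool(plan=[0,0,-10,0,0,0,15,0,0,-25,0,0,0,15,0,0,-30,0,0,0,15,0,0,-25,0,0,0,15,-3,13,-13,0,0,0,15])

```text
clock: 12.4
eef_pos: [432.5, -339.2, 142.2]
orientation: [0.268, 0.963, -0.001, 0.001]
force: [0.7, 0.1, -1.4]
finger_gap: 25.2
grasp_force: 25.0
```

>>> servo_tool(plan=[-5,27,0,0,0,0,15,-5,27,0,0,0,0,15,-5,27,0,0,0,0,15,-5,27,0,0,0,0,15,-5,27,0,0,0,0,15])

```text
clock: 12.9
eef_pos: [524.5, -233.3, 139.9]
orientation: [0.266, 0.964, -0.0, -0.0]
force: [-0.3, 0.3, -1.6]
finger_gap: 25.3
grasp_force: 25.0
```

>>> servo_tool(plan=[-5,27,0,0,0,0,15,-5,27,0,0,0,0,15,-5,27,0,0,0,0,15,-3,22,0,0,0,0,15,0,10,0,0,0,0,15])

```text
clock: 13.4
eef_pos: [598.7, -144.1, 139.5]
orientation: [0.265, 0.964, 0.0, -0.0]
force: [0.3, 0.3, -0.9]
finger_gap: 25.5
grasp_force: 25.0
```

>>> servo_tool(plan=[0,5,0,0,0,0,15,0,0,0,0,0,0,15,0,0,0,0,0,0,15,0,0,0,0,0,0,15,0,0,0,0,0,0,15])

```text
clock: 13.9
eef_pos: [599.7, -142.9, 139.7]
orientation: [0.267, 0.964, -0.0, 0.0]
force: [1.0, -0.0, -1.2]
finger_gap: 25.6
grasp_force: 25.0
```

```bash
python3 go.py 600.6 -141 115 59; python3 wl.py 600 -141 85 120
```

```text
t 13.90 pos [ 599.7 -142.9  139.7] yaw 59.1 tilt [ 0. -0.] | shift [ 0.2  2.1 24.7] turn wz 0.001 (or -3.141) F [ 1.  -0.  -1.2] gap 25.6 gf 25.0 j1,j7 [-0.4   1.42]
plate 20197 rect [array([ 598.3, -136.8]), array([137.6, 128.7]), np.float64(4.5)] circ [ 599.4 -142.2   69.7] zmed 120.8
knob 1434 rect [array([ 596.4, -140.5]), array([45.4, 16.8]), np.float64(59.3)] circ [ 586.6 -134.5   22.4] zmed 149.8
```

>>> servo_tool(plan=[0,2,5,0,0,0,15,0,0,10,0,0,0,15,0,0,8,0,0,0,15,0,0,5,0,0,0,15,0,0,3,0,0,0,15])

```text
clock: 14.45
eef_pos: [600.7, -140.3, 107.6]
orientation: [0.266, 0.964, -0.0, -0.001]
force: [-0.0, 0.1, -1.7]
finger_gap: 25.4
grasp_force: 25.0
```

>>> servo_tool(plan=[0,0,2,0,0,0,15,0,0,1,0,0,0,15,0,0,1,0,0,0,15,0,0,0,0,0,0,15,0,0,0,0,0,0,15])

```text
clock: 14.95
eef_pos: [601.3, -140.4, 104.9]
orientation: [0.266, 0.964, 0.0, 0.0]
force: [-0.6, 0.7, 2.9]
finger_gap: 25.2
grasp_force: 25.0
```

>>> servo_tool(plan=[0,0,0,0,0,0,50,0,0,0,0,0,0,50,0,0,0,0,0,0,50,0,0,0,0,0,0,50,0,0,-5,0,0,0,50])

```text
clock: 15.45
eef_pos: [600.7, -140.2, 109.1]
orientation: [0.266, 0.964, -0.0, -0.001]
force: [0.1, -0.2, 1.1]
finger_gap: 49.1
grasp_force: 0.0
```

>>> servo_tool(plan=[0,0,-15,0,0,0,50,0,0,-20,0,0,0,50,0,0,-20,0,0,0,50,0,0,-10,0,0,0,50,0,0,0,0,0,0,50])

```text
clock: 15.95
eef_pos: [602.1, -140.6, 176.7]
orientation: [0.266, 0.964, 0.0, 0.002]
force: [0.8, -0.9, -0.1]
finger_gap: 50.0
grasp_force: 0.0
```

```bash
python3 go.py 422 -188 112 11.7; python3 wl.py 600.8 -141 80 86
```

```text
t 15.95 pos [ 602.1 -140.6  176.7] yaw 59.1 tilt [ 0.003 -0.   ] | shift [ 130.5 -133.2   64.1] turn wz 0.828 (or -2.314) F [ 0.8 -0.9 -0.1] gap 50.0 gf 0.0 j1,j7 [-0.41  1.4 ]
plate 15965 rect [array([ 600.2, -139.4]), array([141. , 136.2]), np.float64(59.0)] circ [ 601.9 -140.    70.3] zmed 86.0
knob 693 rect [array([ 601.7, -140. ]), array([24.5, 24.3]), np.float64(14.4)] circ [ 601.7 -140.2   12.4] zmed 115.3
```

>>> servo_tool(plan=[12,-12,0,0,0,0,50,22,-23,0,0,0,0,50,25,-25,0,0,0,0,50,25,-25,10,0,0,0,50,25,-25,15,0,0,0,50])

```text
clock: 16.5
eef_pos: [449.7, -179.0, 148.8]
orientation: [0.266, 0.964, -0.0, -0.0]
force: [0.3, -0.7, -0.2]
finger_gap: 50.1
grasp_force: 0.0
```

>>> servo_tool(plan=[21,-23,20,0,0,0.1,50,0,0,19,0,0,0.14,50,0,0,0,0,0,0.14,50,0,0,0,0,0,0.14,50,0,0,0,0,0,0.14,50])

```text
clock: 17.0
eef_pos: [420.5, -187.5, 109.7]
orientation: [0.567, 0.824, -0.0, -0.001]
force: [0.7, -0.1, -0.2]
finger_gap: 50.1
grasp_force: 0.0
```

>>> servo_tool(plan=[0,0,0,0,0,0.12,50,0,0,0,0,0,0.05,50,0,0,0,0,0,0,50,0,0,0,0,0,0,50,0,0,0,0,0,0,50])

```text
clock: 17.5
eef_pos: [421.1, -187.7, 110.3]
orientation: [0.632, 0.775, -0.0, -0.0]
force: [0.2, -0.3, -0.3]
finger_gap: 50.1
grasp_force: 0.0
```

```bash
python3 go.py 422 -188 37 11.7; python3 wl.py 422 -188 80 18
```

```text
t 17.50 pos [ 421.1 -187.7  110.3] yaw 11.7 tilt [-0. -0.] | shift [-0.5  0.9 73.3] turn wz -0.001 (or 3.141) F [ 0.2 -0.3 -0.3] gap 50.1 gf 0.0 j1,j7 [-0.48  0.59]
plate 9866 rect [array([ 422.3, -187.8]), array([ 88.2, 119.1]), np.float64(11.6)] circ [ 421.7 -184.2   67.4] zmed 18.0
knob 1372 rect [array([ 422.5, -187.1]), array([17.8, 54.9]), np.float64(11.1)] circ [ 419.9 -186.9   26.5] zmed 47.6
```

>>> servo_tool(plan=[0,1,20,0,0,0,50,0,0,23,0,0,0,50,0,0,17,0,0,0,50,0,0,10,0,0,0,50,0,0,3,0,0,0,50])

```text
clock: 18.05
eef_pos: [421.7, -187.5, 36.8]
orientation: [0.632, 0.775, -0.001, -0.001]
force: [1.0, -0.6, 0.3]
finger_gap: 50.0
grasp_force: 0.0
```

>>> servo_tool(plan=[0,0,0,0,0,0,8,0,0,0,0,0,0,8,0,0,0,0,0,0,8,0,0,0,0,0,0,8,0,0,0,0,0,0,8])

```text
clock: 18.55
eef_pos: [422.5, -187.6, 37.9]
orientation: [0.632, 0.775, 0.0, 0.0]
force: [-1.3, 0.1, 1.3]
finger_gap: 17.9
grasp_force: 3.5
```

>>> servo_tool(plan=[0,0,0,0,0,0,8,0,0,0,0,0,0,8,0,0,0,0,0,0,8,0,0,-5,0,0,0,8,0,0,-15,0,0,0,8])

```text
clock: 19.05
eef_pos: [421.2, -187.4, 57.0]
orientation: [0.632, 0.775, -0.001, -0.001]
force: [0.0, 0.0, -1.8]
finger_gap: 17.7
grasp_force: 25.0
```

```bash
python3 go.py 592.5 -350.5 150 -14.3
```

```text
t 19.05 pos [ 421.2 -187.4   57. ] yaw 11.6 tilt [-0.003 -0.   ] | shift [-194.1  134.9  -93.4] turn wz 0.451 (or -2.690) F [ 0.   0.  -1.8] gap 17.7 gf 25.0 j1,j7 [-0.45  0.68]
```

>>> servo_tool(plan=[0,0,-20,0,0,0,8,0,0,-25,0,0,0,8,-10,7,-20,0,0,0,8,-20,14,-8,0,0,0,8,-26,18,0,0,0,0,8])

```text
clock: 19.55
eef_pos: [473.0, -234.4, 132.3]
orientation: [0.632, 0.775, 0.002, 0.001]
force: [-0.0, 0.4, -0.7]
finger_gap: 18.0
grasp_force: 25.0
```

>>> servo_tool(plan=[-28,19,0,0,0,0,8,-28,19,0,0,0,0,8,-28,19,0,0,0,0,8,-26,19,0,0,0,0,8,-18,14,0,0,0,0.1,8])

```text
clock: 20.05
eef_pos: [586.4, -343.4, 130.2]
orientation: [0.67, 0.742, -0.0, -0.0]
force: [-0.1, -0.2, -0.8]
finger_gap: 17.6
grasp_force: 25.0
```

>>> servo_tool(plan=[-9,5,0,0,0,0.1,8,0,0,0,0,0,0.1,8,0,0,0,0,0,0.1,8,0,0,0,0,0,0.05,8,0,0,0,0,0,0,8])

```text
clock: 20.55
eef_pos: [591.3, -350.2, 130.3]
orientation: [0.789, 0.614, -0.0, -0.0]
force: [0.6, -0.9, -1.0]
finger_gap: 17.8
grasp_force: 25.0
```

```bash
python3 go.py 592.5 -350.5 75 -14.3; python3 wl.py 592 -350 85 110;python3 wl.py 592 -350 85 48
```

```text
t 20.55 pos [ 591.3 -350.2  130.3] yaw -14.2 tilt [-0.001 -0.   ] | shift [ 0.   1.3 55.3] turn wz 0.001 (or -3.141) F [ 0.6 -0.9 -1. ] gap 17.8 gf 25.0 j1,j7 [-0.14  0.58]
plate 11759 rect [array([ 591.3, -350.5]), array([119.6,  88.3]), np.float64(75.7)] circ [ 595.8 -347.1   65.3] zmed 110.2
knob 2272 rect [array([ 588.9, -348.5]), array([55.6, 36.7]), np.float64(59.6)] circ [ 591.7 -350.    27.5] zmed 139.8
plate 762 rect [array([ 606.9, -297.7]), array([ 5.7, 82.7]), np.float64(75.9)] circ [ 29338.6 106187.9 110293.1] zmed 47.7
```

>>> servo_tool(plan=[0,1.5,10,0,0,0,8,0,0,18,0,0,0,8,0,0,13,0,0,0,8,0,0,7,0,0,0,8,0,0,3,0,0,0,8])

```text
clock: 21.15
eef_pos: [592.3, -350.4, 78.0]
orientation: [0.789, 0.614, -0.001, -0.001]
force: [0.2, 0.3, -1.2]
finger_gap: 17.7
grasp_force: 25.0
```

>>> servo_tool(plan=[0,0,2,0,0,0,8,0,0,1,0,0,0,8,0,0,1,0,0,0,8,0,0,0,0,0,0,8,0,0,0,0,0,0,8])

```text
clock: 21.65
eef_pos: [593.1, -351.0, 76.0]
orientation: [0.789, 0.614, 0.0, 0.0]
force: [0.3, -0.4, 0.6]
finger_gap: 17.7
grasp_force: 25.0
```

>>> servo_tool(plan=[0,0,0.5,0,0,0,8,0,0,0,0,0,0,50,0,0,0,0,0,0,50,0,0,0,0,0,0,50,0,0,0,0,0,0,50])

```text
clock: 22.15
eef_pos: [592.9, -350.7, 75.0]
orientation: [0.789, 0.614, -0.0, -0.0]
force: [-0.4, -0.4, -0.6]
finger_gap: 42.2
grasp_force: 0.0
```

>>> servo_tool(plan=[0,0,-5,0,0,0,50,0,0,-15,0,0,0,50,0,0,-25,0,0,0,50,0,0,-25,0,0,0,50,0,0,-10,0,0,0,50])

```text
clock: 22.65
eef_pos: [593.8, -351.8, 158.9]
orientation: [0.789, 0.614, 0.001, 0.002]
force: [-0.2, -0.3, 0.2]
finger_gap: 49.4
grasp_force: 0.0
```

```bash
python3 go.py 430 -5 110 -14.3; python3 wl.py 593 -351 80 56
```

```text
t 22.65 pos [ 593.8 -351.8  158.9] yaw -14.2 tilt [ 0.004 -0.002] | shift [ 296.  -244.2   47.6] turn wz 0.001 (or -3.140) F [-0.2 -0.3  0.2] gap 49.4 gf 0.0 j1,j7 [-0.14  0.57]
plate 9308 rect [array([ 593.2, -351.4]), array([119.2,  88.2]), np.float64(75.8)] circ [ 594.9 -350.    66.9] zmed 56.0
knob 1272 rect [array([ 593.3, -350.9]), array([55.3, 17.7]), np.float64(75.8)] circ [ 591.6 -350.1   27.1] zmed 85.6
```

>>> servo_tool(plan=[12,-10,0,0,0,0,50,24,-20,0,0,0,0,50,28,-23,0,0,0,0,50,28,-23,0,0,0,0,50,28,-23,0,0,0,0,50])

```text
clock: 23.2
eef_pos: [525.3, -208.7, 154.2]
orientation: [0.789, 0.614, -0.0, -0.0]
force: [-0.0, 0.2, 2.0]
finger_gap: 50.0
grasp_force: 0.0
```

>>> servo_tool(plan=[28,-23,0,0,0,0,50,28,-23,0,0,0,0,50,28,-23,5,0,0,0,50,28,-23,5,0,0,0,50,28,-23,10,0,0,0,50])

```text
clock: 23.7
eef_pos: [448.6, -44.7, 134.7]
orientation: [0.789, 0.614, 0.0, -0.0]
force: [-0.3, 0.5, -0.4]
finger_gap: 49.9
grasp_force: 0.0
```

>>> servo_tool(plan=[22,-18,10,0,0,0,50,10,-9,10,0,0,0,50,4,-3,8,0,0,0,50,0,0,0,0,0,0,50,0,0,0,0,0,0,50])

```text
clock: 24.2
eef_pos: [429.6, -5.4, 107.1]
orientation: [0.79, 0.613, -0.0, 0.001]
force: [-0.9, 0.1, 0.1]
finger_gap: 50.3
grasp_force: 0.0
```

```bash
python3 go.py 430 -5 37 -14.3; python3 wl.py 430 -5 60 18
```

```text
t 24.20 pos [429.6  -5.4 107.1] yaw -14.3 tilt [-0.    -0.001] | shift [ 0.6  0.3 70.1] turn wz -0.000 (or 3.141) F [-0.9  0.1  0.1] gap 50.3 gf 0.0 j1,j7 [-1.07 -0.38]
plate 7078 rect [array([430.7,  -4. ]), array([93.2, 92.4]), np.float64(76.4)] circ [430.7  -3.9  46.6] zmed 18.0
knob 714 rect [array([430.6,  -3.7]), array([24.8, 24.4]), np.float64(18.7)] circ [430.7  -3.8  12.5] zmed 47.3
```

>>> servo_tool(plan=[2,0.5,18,0,0,0,50,0,0,22,0,0,0,50,0,0,17,0,0,0,50,0,0,10,0,0,0,50,0,0,3,0,0,0,50])

```text
clock: 24.75
eef_pos: [430.1, -3.5, 36.5]
orientation: [0.79, 0.614, -0.001, 0.001]
force: [0.1, 0.7, 0.3]
finger_gap: 49.9
grasp_force: 0.0
```

>>> servo_tool(plan=[0,0,0,0,0,0,15,0,0,0,0,0,0,15,0,0,0,0,0,0,15,0,0,0,0,0,0,15,0,0,0,0,0,0,15])

```text
clock: 25.25
eef_pos: [430.4, -2.0, 37.5]
orientation: [0.789, 0.614, 0.001, -0.0]
force: [-0.8, 0.2, 6.4]
finger_gap: 25.3
grasp_force: 25.0
```

>>> servo_tool(plan=[0,0,0,0,0,0,15,0,0,0,0,0,0,15,0,0,-5,0,0,0,15,0,0,-15,0,0,0,15,0,0,-30,0,0,0,15])

```text
clock: 25.75
eef_pos: [428.5, -2.7, 86.4]
orientation: [0.789, 0.614, -0.002, 0.0]
force: [-0.1, 0.9, 0.0]
finger_gap: 25.4
grasp_force: 25.0
```

```bash
python3 go.py 600.2 37.5 140 -14.3
```

```text
t 25.75 pos [428.5  -2.7  86.4] yaw -14.2 tilt [-0.003 -0.003] | shift [ 81.  156.4 -54.3] turn wz 0.001 (or -3.140) F [-0.1  0.9  0. ] gap 25.4 gf 25.0 j1,j7 [-1.11 -0.33]
```

>>> servo_tool(plan=[0,0,-25,0,0,0,15,5,9,-20,0,0,0,15,10,20,-8,0,0,0,15,14,26,0,0,0,0,15,14,28,0,0,0,0,15])

```text
clock: 26.25
eef_pos: [522.3, 20.3, 140.8]
orientation: [0.789, 0.615, 0.001, -0.0]
force: [-1.1, -0.1, 0.1]
finger_gap: 25.2
grasp_force: 25.0
```

>>> servo_tool(plan=[14,28,0,0,0,0,15,12,24,0,0,0,0,15,9,15,0,0,0,0,15,3,6,0,0,0,0,15,0,0,0,0,0,0,15])

```text
clock: 26.75
eef_pos: [601.2, 37.9, 140.0]
orientation: [0.789, 0.614, -0.001, 0.0]
force: [-0.4, 0.3, -0.9]
finger_gap: 25.1
grasp_force: 25.0
```

>>> servo_tool(plan=[0,0,0,0,0,0,15,0,0,0,0,0,0,15,0,0,0,0,0,0,15,0,0,0,0,0,0,15,0,0,0,0,0,0,15])

```text
clock: 27.25
eef_pos: [601.0, 38.2, 140.2]
orientation: [0.789, 0.614, 0.0, -0.0]
force: [0.2, -0.3, -0.9]
finger_gap: 25.1
grasp_force: 25.0
```

```bash
python3 go.py 600.2 37.5 97 -14.3;  python3 wl.py 600 37.5 65 120;python3 wl.py 600 37.5 65 70
```

```text
t 27.25 pos [601.   38.2 140.2] yaw -14.2 tilt [0. 0.] | shift [-0.9 -0.6 43.2] turn wz 0.002 (or -3.140) F [ 0.2 -0.3 -0.9] gap 25.1 gf 25.0 j1,j7 [-0.89 -0.05]
plate 7540 rect [array([598.7,  39.7]), array([92.2, 85.4]), np.float64(41.7)] circ [600.7  36.4  46.7] zmed 120.5
knob 1302 rect [array([602.2,  41.6]), array([16.5, 45.2]), np.float64(75.6)] circ [604.4  50.8  21.3] zmed 149.6
plate 812 rect [array([608.8,  69. ]), array([26.9, 82.3]), np.float64(76.3)] circ [601.1  38.4  45.1] zmed 69.7
```

>>> servo_tool(plan=[1.5,-0.5,8,0,0,0,15,0,0,14,0,0,0,15,0,0,10,0,0,0,15,0,0,5,0,0,0,15,0,0,2,0,0,0,15])

```text
clock: 27.85
eef_pos: [600.5, 39.5, 100.0]
orientation: [0.789, 0.614, -0.001, -0.0]
force: [-0.6, -0.1, -0.3]
finger_gap: 25.2
grasp_force: 25.0
```

>>> servo_tool(plan=[0,0,2,0,0,0,15,0,0,1,0,0,0,15,0,0,1,0,0,0,15,0,0,0,0,0,0,15,0,0,0,0,0,0,15])

```text
clock: 28.35
eef_pos: [601.3, 39.6, 97.6]
orientation: [0.789, 0.614, 0.0, 0.0]
force: [-1.7, 0.2, 4.4]
finger_gap: 25.1
grasp_force: 25.0
```

>>> servo_tool(plan=[0,0,0,0,0,0,50,0,0,0,0,0,0,50,0,0,0,0,0,0,50,0,0,0,0,0,0,50,0,0,-5,0,0,0,50])

```text
clock: 28.85
eef_pos: [600.6, 39.7, 101.6]
orientation: [0.789, 0.614, -0.001, -0.0]
force: [-0.4, -0.1, 0.4]
finger_gap: 48.6
grasp_force: 0.0
```

>>> servo_tool(plan=[0,0,-15,0,0,0,50,0,0,-25,0,0,0,50,0,0,-25,0,0,0,50,0,0,-10,0,0,0,50,0,0,0,0,0,0,50])

```text
clock: 29.35
eef_pos: [602.0, 39.7, 179.0]
orientation: [0.789, 0.614, 0.001, 0.001]
force: [-0.1, -0.0, -0.2]
finger_gap: 50.1
grasp_force: 0.0
```

```bash
python3 go.py 412.3 339 120 -8; python3 wl.py 600.6 38 60 78; python3 wl.py 583 210 70 62
```

```text
t 29.35 pos [602.   39.7 179. ] yaw -14.2 tilt [0.003 0.001] | shift [ 243.5 -257.5   58.7] turn wz -0.108 (or 3.033) F [-0.1 -0.  -0.2] gap 50.1 gf 0.0 j1,j7 [-0.92 -0.08]
plate 6450 rect [array([600.9,  37.8]), array([92.9, 92.7]), np.float64(76.8)] circ [601.   37.8  46.6] zmed 78.0
knob 636 rect [array([600.8,  38.2]), array([24.5, 24. ]), np.float64(76.2)] circ [601.1  38.   12.4] zmed 107.2
plate 1785 rect [array([584.4, 196. ]), array([91.9, 63.4]), np.float64(1.1)] circ [582.7 197.   51.3] zmed 61.7
```

>>> servo_tool(plan=[15,-5,0,0,0,0,50,25,-10,0,0,0,0,50,28,-12,0,0,0,0,50,25,-12,0,0,0,0,50,12,-6,0,0,0,0,50])

```text
clock: 29.95
eef_pos: [581.8, 156.8, 175.8]
orientation: [0.788, 0.616, -0.001, -0.001]
force: [-0.7, 0.3, -0.8]
finger_gap: 49.9
grasp_force: 0.0
```

>>> servo_tool(plan=[0,0,0,0,0,-0.1,50,0,0,0,0,0,0,50,0,0,0,0,0,0,50,0,0,0,0,0,0,50,0,0,0,0,0,0,50])

```text
clock: 30.45
eef_pos: [583.3, 151.9, 177.0]
orientation: [0.758, 0.652, -0.0, 0.0]
force: [0.6, 0.5, 0.0]
finger_gap: 50.1
grasp_force: 0.0
```

```bash
python3 go.py 412.3 339 120 -8; python3 - <<'E'
from wr import *
p=shot("w5.png");P=cloud(p)
Q=layer(P,(583,210),72,56,68);print(len(Q),rect(Q))
# mug and square lid
Q=layer(P,(535,405),90,15,100);print("mug",len(Q),Q.min(0),Q.max(0))
E
```

```text
t 30.45 pos [583.3 151.9 177. ] yaw -8.6 tilt [-0. -0.] | shift [ 159.4 -197.    57. ] turn wz -0.011 (or 3.131) F [0.6 0.5 0. ] gap 50.1 gf 0.0 j1,j7 [-1.09 -0.19]
2613 ((584.01416015625, 210.55564880371094), (92.25431823730469, 92.33041381835938), 0.9648876190185547)
mug 1 [462.20883208 352.57295479  15.45260482] [462.20883208 352.57295479  15.45260482]
```

View pics/w5.png

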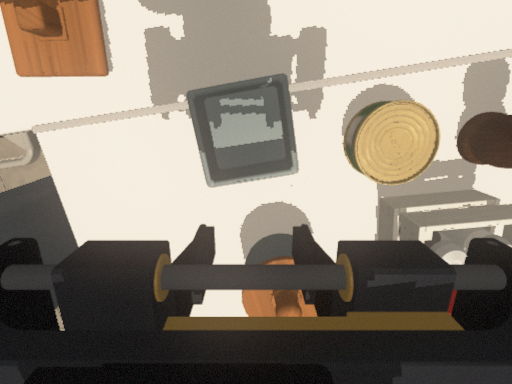

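The image shows the caddy at (245,130), nearly square to the world, with the measured yaw at 1.0°. The jar lid is behind the gripper and the square lid is at the top left. Next I move to the square lid.

>>> servo_tool(plan=[10,-13,0,0,0,0,50,19,-24,0,0,0,0,50,21,-26,0,0,0,0,50,21,-26,5,0,0,0,50,21,-26,10,0,0,0,50])

```text
clock: 31.0
eef_pos: [482.6, 261.3, 162.5]
orientation: [0.758, 0.652, 0.001, -0.0]
force: [-0.3, 0.7, -0.9]
finger_gap: 49.9
grasp_force: 0.0
```

>>> servo_tool(plan=[21,-26,10,0,0,0,50,20,-25,10,0,0,0,50,16,-20,10,0,0,0,50,8,-9,10,0,0,0,50,3,-3,5,0,0,0,50])

```text
clock: 31.5
eef_pos: [410.1, 340.6, 116.2]
orientation: [0.757, 0.653, -0.0, 0.0]
force: [-0.1, 0.6, 0.3]
finger_gap: 50.1
grasp_force: 0.0
```

>>> servo_tool(plan=[0,0,0,0,0,0,50,0,0,0,0,0,0,50,0,0,0,0,0,0,50,0,0,0,0,0,0,50,0,0,0,0,0,0,50])

```text
clock: 32.0
eef_pos: [411.4, 339.6, 117.3]
orientation: [0.758, 0.653, 0.0, -0.0]
force: [-0.0, 0.5, -0.8]
finger_gap: 50.2
grasp_force: 0.0
```

```bash
python3 go.py 412.3 339 38 -8; python3 wl.py 412.3 339 72 18
```

```text
t 32.00 pos [411.4 339.6 117.3] yaw -8.5 tilt [0. 0.] | shift [-0.5  0.9 79.3] turn wz -0.009 (or 3.132) F [-0.   0.5 -0.8] gap 50.2 gf 0.0 j1,j7 [-1.57 -0.69]
plate 8124 rect [array([412.6, 339.1]), array([93.4, 94.1]), np.float64(81.6)] circ [414.2 344.7  58.7] zmed 18.0
knob 731 rect [array([412.7, 339.3]), array([23.7, 23.1]), np.float64(81.0)] circ [412.6 339.5  14. ] zmed 47.6
```

>>> servo_tool(plan=[0,1,20,0,0,0,50,0,0,25,0,0,0,50,0,0,20,0,0,0,50,0,0,11,0,0,0,50,0,0,3,0,0,0,50])

```text
clock: 32.55
eef_pos: [411.6, 339.3, 37.2]
orientation: [0.758, 0.653, -0.001, 0.0]
force: [0.0, 0.5, 0.6]
finger_gap: 49.9
grasp_force: 0.0
```

>>> servo_tool(plan=[0,0,0,0,0,0,15,0,0,0,0,0,0,15,0,0,0,0,0,0,15,0,0,0,0,0,0,15,0,0,0,0,0,0,15])

```text
clock: 33.05
eef_pos: [412.1, 340.2, 38.6]
orientation: [0.757, 0.653, 0.0, -0.0]
force: [0.1, -0.5, 3.9]
finger_gap: 23.9
grasp_force: 25.0
```

>>> servo_tool(plan=[0,0,0,0,0,0,15,0,0,0,0,0,0,15,0,0,-5,0,0,0,15,0,0,-15,0,0,0,15,0,0,-30,0,0,0,15])

```text
clock: 33.55
eef_pos: [411.0, 338.7, 87.9]
orientation: [0.758, 0.653, -0.002, 0.001]
force: [0.1, 0.6, -0.6]
finger_gap: 23.7
grasp_force: 25.0
```

>>> servo_tool(plan=[0,0,-30,0,0,0,15,0,0,-15,0,0,0,15,0,0,-5,0,0,0,15,0,0,0,0,0,0,15,0,0,0,0,0,0,15])

```text
clock: 34.05
eef_pos: [411.3, 339.5, 137.1]
orientation: [0.757, 0.653, -0.001, 0.0]
force: [0.7, 0.3, -1.6]
finger_gap: 23.5
grasp_force: 25.0
```

```bash
python3 go.py 584 210.5 140 1
```

```text
t 34.05 pos [411.3 339.5 137.1] yaw -8.5 tilt [-0.001 -0.001] | shift [-102.2  189.9   -3. ] turn wz -0.165 (or 2.976) F [ 0.7  0.3 -1.6] gap 23.5 gf 25.0 j1,j7 [-1.6  -0.71]
```

>>> servo_tool(plan=[-7,13,-3,0,0,0,15,-12,23,0,0,0,0,15,-14,26,0,0,0,0,15,-14,26,0,0,0,0,15,-14,26,0,0,0,0,15])

```text
clock: 34.55
eef_pos: [515.8, 261.6, 139.5]
orientation: [0.757, 0.653, -0.001, 0.0]
force: [0.1, 1.5, -1.2]
finger_gap: 23.7
grasp_force: 25.0
```

>>> servo_tool(plan=[-14,26,0,0,0,0,15,-13,24,0,0,0,0,15,-9,17,0,0,0,0,15,-5,9,0,0,0,-0.08,15,0,0,0,0,0,-0.08,15])

```text
clock: 35.05
eef_pos: [585.4, 208.5, 139.3]
orientation: [0.703, 0.711, -0.001, 0.0]
force: [-0.3, 0.1, -1.3]
finger_gap: 23.7
grasp_force: 25.0
```

>>> servo_tool(plan=[0,0,0,0,0,0,15,0,0,0,0,0,0,15,0,0,0,0,0,0,15,0,0,0,0,0,0,15,0,0,0,0,0,0,15])

```text
clock: 35.55
eef_pos: [584.7, 211.2, 141.0]
orientation: [0.703, 0.711, -0.0, -0.0]
force: [-0.4, 0.0, -0.4]
finger_gap: 23.6
grasp_force: 25.0
```

```bash
python3 go.py 584 210.5 90 1;  python3 wl.py 584 210.5 75 120;python3 wl.py 584 210.5 70 62
```

```text
t 35.55 pos [584.7 211.2 141. ] yaw 0.7 tilt [-0. -0.] | shift [-0.7 -0.7 51. ] turn wz -0.006 (or 3.136) F [-0.4  0.  -0.4] gap 23.6 gf 25.0 j1,j7 [-1.09 -0.1 ]
plate 9767 rect [array([584.9, 210.6]), array([94.3, 93.5]), np.float64(0.7)] circ [586.5 219.1  55.6] zmed 120.3
knob 1446 rect [array([585. , 214.6]), array([43.5, 17. ]), np.float64(0.6)] circ [584.6 222.7  20.5] zmed 149.9
plate 943 rect [array([583.3, 251.3]), array([92.1, 11.2]), np.float64(1.1)] circ [584.  228.3  49.6] zmed 61.6
```

>>> servo_tool(plan=[0,-0.8,10,0,0,-0.006,15,0,0,16,0,0,0,15,0,0,12,0,0,0,15,0,0,6,0,0,0,15,0,0,3,0,0,0,15])

```text
clock: 36.15
eef_pos: [583.5, 210.6, 92.8]
orientation: [0.701, 0.713, -0.001, -0.0]
force: [0.2, -0.0, -0.5]
finger_gap: 24.0
grasp_force: 25.0
```

>>> servo_tool(plan=[0,0,2,0,0,0,15,0,0,1,0,0,0,15,0,0,1,0,0,0,15,0,0,0,0,0,0,15,0,0,0,0,0,0,15])

```text
clock: 36.65
eef_pos: [584.3, 211.0, 90.6]
orientation: [0.701, 0.713, 0.0, 0.0]
force: [-1.1, -0.2, 4.8]
finger_gap: 23.6
grasp_force: 25.0
```

Contact at the expected height, so I release and rise.

>>> servo_tool(plan=[0,0,0,0,0,0,50,0,0,0,0,0,0,50,0,0,0,0,0,0,50,0,0,0,0,0,0,50,0,0,-5,0,0,0,50])

```text
clock: 37.15
eef_pos: [583.6, 210.8, 94.6]
orientation: [0.701, 0.713, -0.001, -0.0]
force: [-0.3, -0.4, -0.2]
finger_gap: 48.4
grasp_force: 0.0
```

>>> servo_tool(plan=[0,0,-15,0,0,0,50,0,0,-25,0,0,0,50,0,0,-30,0,0,0,50,0,0,-25,0,0,0,50,15,0,-10,0,0,0,50])

```text
clock: 37.65
eef_pos: [585.5, 224.0, 204.1]
orientation: [0.702, 0.712, 0.002, 0.001]
force: [0.6, 0.3, 0.2]
finger_gap: 49.8
grasp_force: 0.0
```

>>> servo_tool(plan=[0,-25,0,0,0,0,50,0,-30,0,0,0,0,50,0,-30,0,0,0,0,50,0,-30,0,0,0,0,50,0,-20,0,0,0,0,50])

```text
clock: 38.15
eef_pos: [446.7, 224.4, 199.8]
orientation: [0.7, 0.714, -0.0, -0.0]
force: [-0.9, 0.8, -0.3]
finger_gap: 50.0
grasp_force: 0.0
```

>>> servo_tool(plan=[0,0,0,0,0,0,50,0,0,0,0,0,0,50,0,0,0,0,0,0,50,0,0,0,0,0,0,50,0,0,0,0,0,0,50])

```text
clock: 38.65
eef_pos: [449.4, 223.2, 200.0]
orientation: [0.701, 0.713, -0.0, 0.001]
force: [1.1, -0.8, -0.1]
finger_gap: 49.7
grasp_force: 0.0
```

```bash
python3 - <<'E'
from fit import *
from workcell import eyes
p=eyes.read_camera("top");P=cloud(p);cv2.imwrite("pics/end.png",p["pixels"][:,:,::-1])
for n,c,r,h in(("bowl",(600.8,-141),82,86),("jar",(600.6,38),60,78),("caddy",(584,210.6),72,70),("dish",(593,-351),80,56),("mug",(551,414),75,93)):
    Q=layer(P,c,r,h-5,h+5)
    if len(Q)>9: print(n,len(Q),[np.round(t,1) for t in rect(Q)],circ(Q).round(1),np.median(Q[:,2]).round(1))
E
```

```text
bowl 2134 [array([ 601.6, -140.2]), array([137.9, 141.3]), np.float64(0.2)] [ 601.7 -140.3   70.4] 85.4
jar 874 [array([600. ,  37.9]), array([91.9, 91.3]), np.float64(26.7)] [600.3  37.9  46.2] 77.9
caddy 966 [array([584.2, 210.1]), array([92.7, 93.1]), np.float64(0.6)] [590.5 206.5  56. ] 69.9
dish 1229 [array([ 592.7, -350.5]), array([119.9,  88. ]), np.float64(75.9)] [ 591.8 -352.    64.2] 55.1
mug 136 [array([561.3, 425.2]), array([85.3, 91.1]), np.float64(44.9)] [552.8 415.1  46. ] 92.9
```

View pics/end.png

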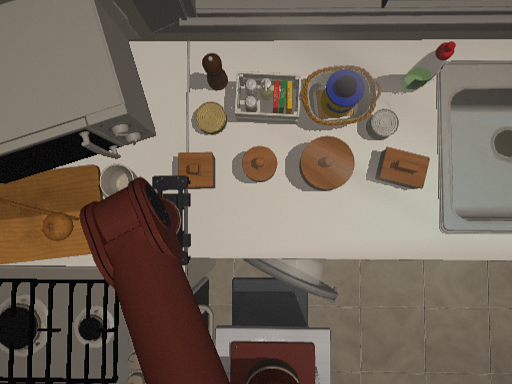

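The picture shows all four lids seated: caddy (196,170), jar (259,163), bowl (327,163) and dish (404,167). Plate heights match the seated values and the mug at (118,180) stands unmoved, so I hand in.

```bash
python3 -c "
from workcell import sign_off
print(sign_off())"
```

```text
the job is handed in; nothing more can be done
None
```

The lemon is in the big bowl, all four containers have their own lids down on the rim (centred to about 1–2 mm by camera), the mug is still standing, and I handed the job in at about 39 s.

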